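# Lid the little pot and hold it up to the inspection camera

## Robot

A 7-joint arm with a two-finger parallel gripper is mounted at the origin on the work surface. World frame = base frame: x ahead of the robot, y to its left, z up, the work surface at z = 0. Lengths are in m, angles in rad, forces in N, time in s.
With the tool pointing down it reaches from about 0.4 to 0.875 m from the base axis. Payload 19.3 kg.
Tool frame: the origin (TCP) lies at the very end of the fingers, on their centre line; the grasp point (between the pads) lies 19 mm behind it; z points along the fingers, y is the line along which they close (so a half turn about z gives the same grasp; the last joint's range is limited). The gripper opens to 85 mm and grips with 20 to 120 N. Pads are 22 mm wide; open, the fingers measure 114 mm over their backs; the gripper's body (76 mm by 85 mm) begins 54 mm behind the grasp point. The pads swing forward as they close: fully open they stand 13 mm farther back than shut.
Start: joints at [-1.263, 0.521, -0.036, 1.599, 0.021, 1.021, -0.113], TCP at [0.231, 0.581, 0.231] pointing down, gripper open.
Joint ranges: [-2.91, 2.91], [-0.3, 2.13], [-1.5, 1.42], [0.17, 2.43], [-1.26, 4.41], [0.16, 1.93], [-2.52, 2.52]. Speed limits (rad/s): [1.89, 1.89, 2.39, 2.39, 3.01, 3.01, 3.01].

## Interface

Orientations are given as [roll, pitch, yaw] about the fixed x, y, z axes, in that order (R = Rz(yaw) Ry(pitch) Rx(roll)).
In Python, from workcell import bot gives the robot as it stands. The module is installed in compiled form; this text tells all that it offers.
- The arm moves only by the tool apply_moves, never from a script. Its arguments are lists of equal length, an entry for each row: "claw": the finger opening in m, from 0 to 0.0854; "xyz": the shift along the tool's x, y, z in m, a list of three; "twist": the turn, a rotation vector about the tool's x, y, z in rad, a list of three. A call has 1 to 20 rows; each row shifts and turns the commanded pose from where the row before left it, along the tool's axes as they then stand; what a row does not reach is not made up. A row lasts 1/10 s, in which the tool goes at most 50 mm and 8.59 degrees, less where a joint would pass 70% of its speed; a pose out of reach is approached as far as the arm can. A call with a gripper value outside its range is refused whole. The fingers move at their own pace and stop on an object; "force" is the grip in N (left out, the last holds). Time passes only in rows, so rows that do not move let the fingers close. It gives the time, the measured TCP pose, the force, the opening and the grip force at its end, in the units of the state.
- bot.observe(): the state, without advancing time (a new reading comes with each control period).
- bot.grab_frame(name): name is "scene" or "top" or "wrist"; returns a dict with "img" (400x640x3 uint8, red, green, blue), "vfov" (degrees; the focal length in pixels is half the picture's height over the tangent of half this angle, whatever the lens; pixels are square), "cx", "cy" (the principal point, pixels), "view" (4x4, takes a point from world to camera coordinates). Camera axes: x right, y up, looking along -z (the intrinsics and any distortion apply to the point x, -y, -z); pixel columns grow to the right and rows downward; lengths in m; the calibration is good to about 2 mm. A picture is of the moment at which its call begins. There is no depth.
- bot.job_done(): hands the job in; it is judged then, once.
Trained networks look in the newest picture that a camera, given by its name, has taken for a name from the list of things; names that differ only in an ending like _2 or _b are one class to them, and where a whole thing is asked for, a point or a joint stands for the part that bears it (a point fixed in the world has none). Each returns a list of dicts, best first, with "score" (0 to 1); they miss things now and then, are a little off and sometimes report something else, mostly with a low value. They report only what shows in the picture. A call takes as long as a camera call.
- bot.find_in(camera, query): "position" ([x, y, z] in m, in world coordinates, good to about 4 mm: the middle of the surface that is visible of it).
The state is a dict: "clock": time; "qpos": joint angles; "qd": joint speeds; "joint_efforts": joint torques, N m; "position": TCP position; "tool_rot": TCP orientation; "force": force on the tool from outside, world axes, zero at the start; "moment": the same for the moment, N m; "grip_width": finger opening in m; "finger_force": force on a finger pad.
Only numpy, scipy, OpenCV 4.12 (cv2) and the standard library are available. Lean on these libraries where they do the work, as an engineer would, in place of code of your own. Each camera call takes 0.05 s, during which the arm holds its last target. There are 200 camera calls.

## Task

Put the loose lid on the small terracotta pot so that it sits level and fully down on the rim, let go of the lid, then take the lidded pot by its body and hold it up to the inspection camera for its record picture: the middle of the pot level with the lens and 18 cm straight in front of it, upright, with the white lug turned towards the lens. Finish while still holding it there steadily in the air; keep the pot upright all along, do not touch the camera or its stand, and leave the other objects on the table where they are.

Things in the scene. Friction and masses are not known exactly. Their poses are not given: they have to be found in the camera images.
- pot_mid (a point): Centre of the small loose terracotta pot, on its axis, 30 mm above its underside. Round, straight side 58 mm in diameter from 8 to 46 mm above its underside, then a shoulder narrowing to the open rim (44 mm outside, 36 mm inside diameter) at 56 mm; 0.11 to 0.22 kg. z axis up, x axis towards the white lug. It stands on a round cork mat 6 mm thick.
- pot: The same pot; origin at the centre of its underside, z axis up, x axis towards the lug.
- lug (a point): Outer face of the white lug, a small block on the pot's side, 10 mm wide and 14 mm high, 39 mm from the pot's axis along the pot's x axis, level with pot_mid. The pot should be gripped across the two sides beside the lug.
- lid_knob (a point): Middle of the knob of the loose terracotta lid, 18 mm above the lid's underside. From the underside up: plug 31 mm in diameter, 5 mm deep, fitting loosely in the pot's mouth; disc 47 mm in diameter, 5 mm thick, that rests on the rim; knob 14 mm in diameter, 16 mm high (10 to 26 mm above the underside). 0.04 kg. It starts lying knob up on a square grey pad 12 mm thick.
- lid: The same lid; origin at the centre of its underside (bottom of the plug), z axis up through the knob. Seated, this origin is 51 mm above the pot's underside and the knob's top 77 mm above it.
- stand: Fixed stand of the inspection camera with the camera it carries: base plate 120 x 140 x 14 mm, column 260 mm high (280 mm with the pin on its top), black camera on the robot's side of the column. Origin on the table on the camera's centre line, 5 mm behind the lens glass and 10 mm inside the front edge of the base; its x axis points horizontally from the lens back into the camera, i.e. the lens looks along -x of this frame.
- lens (a point): Centre of the front glass of the black camera's lens, 170 to 230 mm above the table (differs from start to start; the camera is clamped). Axes as the stand's: the lens looks along -x.
- view (a point): The point in the air, 180 mm straight in front of the lens at lens height, where the middle of the pot (pot_mid) is to be held. Axes as the stand's: when the lug faces the lens, the pot's x axis is parallel to this x axis and points the same way.
- beaker: Bystander: loose grey beaker, 64 mm in diameter, 62 mm high; origin under its centre.
- bowl: Bystander: loose terracotta bowl, 120 mm in diameter, 50 mm high; origin under its centre.
- bottle: Bystander: loose amber bottle with a white cap, 54 mm in diameter, 110 mm high; origin under its centre.
- brush: Bystander: loose wooden brush, 150 mm long, lying on the table.
- jar: Bystander: loose white jar, 100 mm in diameter, 120 mm high; origin under its centre.
- scale: Bystander: loose black and white photo scale bar, 120 x 22 x 5 mm, lying on the table.

How it is judged:
On the way, in this order (a step that is already met when the one before it is completed fails the run):
1. the lid sits level and fully down on the rim of the standing pot, let go (x of lid in the frame of pot between -0.005 and 0.005 m and y of lid in the frame of pot between -0.005 and 0.005 m and z of lid in the frame of pot between 0.0475 and 0.0535 m and angle between the z axis of lid and the z axis of pot, either way round below 0.09 rad and contact force between the fingers and lid below 0.2 N and linear speed of lid below 0.03 m/s and height (world z) of pot_mid below 0.045 m), for 0.2 s.
2. the lidded pot is lifted in the gripper (x of lid in the frame of pot between -0.005 and 0.005 m and y of lid in the frame of pot between -0.005 and 0.005 m and z of lid in the frame of pot between 0.0475 and 0.0535 m and angle between the z axis of lid and the z axis of pot, either way round below 0.09 rad and height (world z) of pot_mid above 0.08 m and contact force between the fingers and pot above 1 N), for 0.1 s.
At the end, for the whole second after the job is handed in: The lidded pot is held still in the gripper, its middle within 25 mm of the point 180 mm in front of the lens, upright within 8 degrees, the lug facing the lens within 15 degrees, the lid seated level (within 5 degrees) and fully down on the rim (x of lid in the frame of pot between -0.005 and 0.005 m and y of lid in the frame of pot between -0.005 and 0.005 m and z of lid in the frame of pot between 0.0475 and 0.0535 m and angle between the z axis of lid and the z axis of pot, either way round below 0.09 rad and distance between pot_mid and view below 0.025 m and angle between pot's own z axis and vertical below 0.14 rad and angle between the x axis of pot and the x axis of stand, either way round below 0.26 rad and x of lug in the frame of view above 0 m and contact force between the fingers and pot above 1 N and contact force between pot and stand below 0.1 N and linear speed of pot below 0.03 m/s); the arm keeps its last pose, push and grip.
It fails at once if the pot is tipped more than 30 degrees (angle between pot's own z axis and vertical above 0.52 rad).
It fails at once if the camera or its stand is touched with more than 1 N (contact force between stand and the arm above 1 N or contact force between stand and the fingers above 1 N or contact force between stand and pot above 1 N or contact force between stand and lid above 1 N).
It fails at once if another object (beaker, bowl, bottle, brush, jar or scale bar) is moved more than 25 mm (distance of any of beaker, bowl, bottle, brush, jar, scale from where it was at the start of the episode above 0.025 m).
It also fails if it takes over 64 s, if anything falls off the work surface, if the arm or the gripper's body presses on something with over 40 N, if the wrist force passes 120 N, or if a joint passes its speed limit or range.

## Working session

There is one attempt and no reset: what is moved stays moved. The work goes in short steps, Python scripts to look and compute and a tool call to move; the robot and the scene stay as the last step left them, time stands still between calls to the robot, and variables do not carry over. Pictures are saved under pics/ and viewed, at most 10 in all, crops included, and the job is handed in when it is done.

Besides the shell and the picture viewer there is one more tool, called after "Request:" as a command line: name --argument value ..., lists and objects as JSON in quotes. apply_moves: Moves the arm, as the interface text tells. Its arguments: {"type":"object","properties":{"claw":{"type":"array"},"xyz":{"type":"array"},"twist":{"type":"array"},"force":{"type":"number"}},"required":["claw","xyz","twist"]}

```bash
mkdir -p pics; cat > h.py <<'E'
import numpy as np, cv2
from workcell import bot
from scipy.spatial.transform import Rotation as R
def snap(c,fn=None):
    f=bot.grab_frame(c)
    if fn: cv2.imwrite('pics/'+fn,cv2.cvtColor(f['img'],cv2.COLOR_RGB2BGR))
    return f
def proj(f,p):
    h=f['img'].shape[0]; fl=h/2/np.tan(np.radians(f['vfov'])/2)
    c=np.array(f['view'])@np.r_[p,1]
    return np.array([f['cx']+fl*c[0]/-c[2], f['cy']+fl*(-c[1])/-c[2]])
def ray(f,u,v,z):
    "pixel -> world point on plane z"
    h=f['img'].shape[0]; fl=h/2/np.tan(np.radians(f['vfov'])/2)
    V=np.linalg.inv(np.array(f['view'])); d=V[:3,:3]@np.array([(u-f['cx'])/fl,-(v-f['cy'])/fl,-1]); o=V[:3,3]
    return o+d*(z-o[2])/d[2]
E
python3 - <<'E'
from h import *
s=bot.observe(); print({k:np.round(v,3).tolist() for k,v in s.items()})
fs={}
for c in ['scene','top']:
    f=snap(c,c+'0.png'); print(c,{k:np.round(v,3).tolist() for k,v in f.items() if k!='img'}, [k for k in f])
    for q in ['pot_mid','pot','lug','lid_knob','lid','lens','stand','beaker','bowl','bottle','brush','jar','scale']:
        for r in bot.find_in(c,q)[:2]: print(c,q,round(r['score'],2),np.round(r['position'],3),proj(f,r['position']).round())
E
```

```text
{'clock': 0.0, 'qpos': [-1.263, 0.522, -0.036, 1.6, 0.021, 1.021, -0.113], 'qd': [0.0, 0.001, 0.001, 0.001, -0.001, 0.0, 0.001], 'joint_efforts': [0.0, -92.71, 1.98, -36.993, 0.018, 0.008, -0.0], 'position': [0.23, 0.581, 0.231], 'tool_rot': [-3.14, 0.0, 2.764], 'force': [-0.522, 0.802, 0.061], 'moment': [-0.019, 0.055, -0.006], 'finger_force': 0.0, 'grip_width': 0.085}
scene {'vfov': 51.403, 'cx': 315.763, 'cy': 196.276, 'view': [[-0.291, 0.957, -0.005, 0.149], [-0.809, -0.244, 0.535, 0.396], [0.511, 0.16, 0.845, -1.743], [0.0, 0.0, 0.0, 1.0]]} ['img', 'vfov', 'cx', 'cy', 'view']
scene pot_mid 0.52 [ 0.491 -0.144  0.042] [279. 180.]
scene pot 0.69 [ 0.489 -0.144  0.045] [279. 180.]
scene lug 0.51 [ 0.492 -0.143  0.042] [279. 181.]
scene lug 0.48 [0.795 0.04  0.244] [299. 243.]
scene lid_knob 0.67 [0.56  0.169 0.02 ] [359. 222.]
scene lid 0.47 [0.796 0.04  0.245] [299. 243.]
scene lens 0.65 [0.796 0.037 0.244] [298. 243.]
scene stand 0.55 [0.806 0.046 0.023] [303. 277.]
scene beaker 0.8 [0.619 0.349 0.038] [410. 249.]
scene bowl 0.56 [ 0.455 -0.423  0.023] [212. 158.]
scene bottle 0.
[... 364 characters left out ...]
, 0.011], [0.985, 0.011, 0.17, -0.599], [-0.17, 0.022, 0.985, -1.032], [0.0, 0.0, 0.0, 1.0]]} ['img', 'vfov', 'cx', 'cy', 'view']
top pot 0.85 [ 0.477 -0.15   0.049] [373. 240.]
top lug 0.65 [ 0.484 -0.144  0.043] [371. 237.]
top lid 0.47 [0.55  0.164 0.021] [268. 215.]
top lens 0.93 [0.774 0.043 0.247] [308. 116.]
top stand 0.48 [0.629 0.352 0.03 ] [206. 188.]
top beaker 0.9 [0.634 0.348 0.028] [207. 186.]
top bowl 0.77 [ 0.468 -0.428  0.022] [464. 244.]
top bottle 0.79 [ 0.612 -0.367  0.072] [447. 194.]
top bottle 0.34 [0.778 0.043 0.247] [308. 114.]
top brush 0.77 [0.497 0.011 0.018] [318. 233.]
top brush 0.73 [ 0.48  -0.142  0.047] [371. 239.]
top jar 0.78 [0.556 0.446 0.097] [164. 209.]
```

```bash
python3 - <<'E'
import cv2
a=cv2.imread('pics/top0.png')[70:300,130:500]; cv2.imwrite('pics/top0c.png',cv2.resize(a,None,fx=2.16,fy=2.16,interpolation=cv2.INTER_CUBIC))
b=cv2.imread('pics/scene0.png')[120:330,170:490]; cv2.imwrite('pics/scene0c.png',cv2.resize(b,None,fx=2.5,fy=2.5,interpolation=cv2.INTER_CUBIC))
E
```

```text
(no output)
```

View pics/top0c.png

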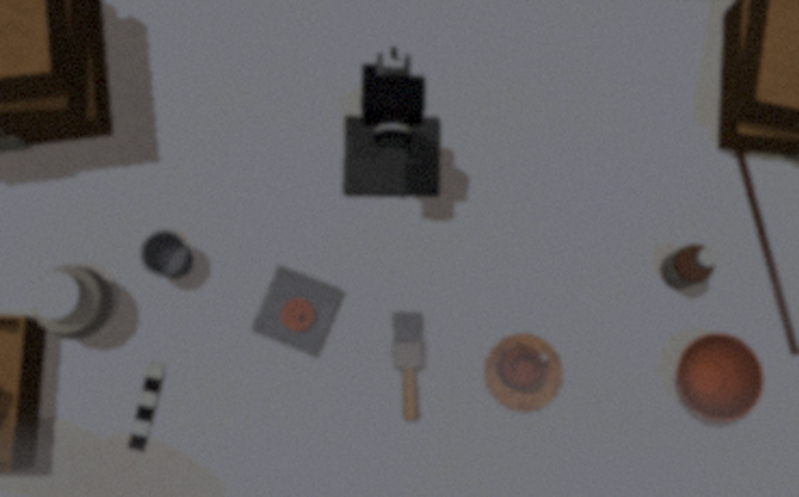

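View pics/scene0c.png

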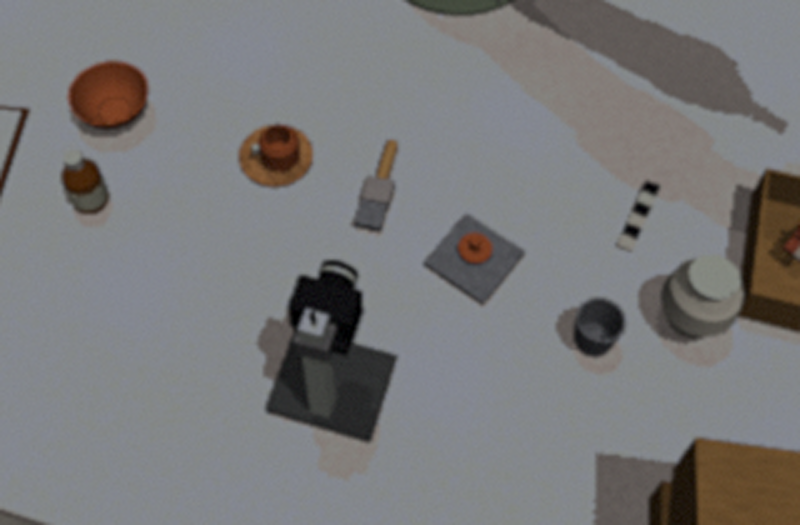

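Top view: the pot is at (372,239) on its cork mat with the lug to its upper right, so pot yaw is about -63°. The lid is at (270,217) on the grey pad. The stand's lens faces -x. Moving above the lid.

Request:
apply_moves --claw '[0.085,0.085,0.085,0.085,0.085,0.085,0.085,0.085,0.085,0.085,0.085,0.085,0.085,0.085,0.085,0.085,0.085,0.085,0.085,0.085]' --xyz '[[0,0,0],[0,0,0],[0,0,0],[0,0,0],[0,0,0],[0,0,0],[-0.0354,0.0125,0.003],[-0.0354,0.0125,0.003],[-0.0354,0.0125,0.003],[-0.0354,0.0125,0.003],[-0.0354,0.0125,0.003],[-0.0354,0.0125,0.003],[-0.0354,0.0125,0.003],[-0.0354,0.0125,0.003],[-0.0354,0.0125,0.003],[-0.0354,0.0125,0.003],[-0.0354,0.0125,0.003],[-0.0354,0.0125,0.003],[-0.0354,0.0125,0.003],[-0.0354,0.0125,0.003]]' --twist '[[0,0,0.145],[0,0,0.145],[0,0,0.145],[0,0,0.145],[0,0,0.145],[0,0,0.145],[0,0,0],[0,0,0],[0,0,0],[0,0,0],[0,0,0],[0,0,0],[0,0,0],[0,0,0],[0,0,0],[0,0,0],[0,0,0],[0,0,0],[0,0,0],[0,0,0]]'

```text
clock: 3.4
position: [0.5546, 0.1652, 0.1893]
tool_rot: [3.141, -0.0, 1.894]
force: [-0.4, -0.1, -0.0]
grip_width: 0.0847
finger_force: 0.0
```

```bash
cat >> h.py <<'E'
def st():
    s=bot.observe(); print('t',round(s['clock'],2),'p',np.round(s['position'],4),'rpy',np.round(s['tool_rot'],3),'q',np.round(s['qpos'],2),'F',np.round(s['force'],1),'w',round(s['grip_width'],4),'ff',round(s['finger_force'],1)); return s
def rel(s,p):
    return (R.from_euler('xyz',s['tool_rot']).inv().apply(np.array(p)-s['position'])).round(4)
E
python3 - <<'E'
from h import *
s=st(); f=snap('wrist','w1.png'); print(f['vfov'],np.linalg.inv(f['view'])[:3,3])
for q in ['lid_knob','lid']:
    for r in bot.find_in('wrist',q)[:2]: print(q,round(r['score'],2),np.round(r['position'],4),proj(f,r['position']).round())
E
```

```text
t 3.4 p [0.5546 0.1652 0.1893] rpy [ 3.141 -0.     1.894] q [-0.56  0.51  0.24  1.78 -0.15  0.87  0.07] F [-0.4 -0.1 -0. ] w 0.0847 ff 0.0
59.30086662027441 [0.52736056 0.24439967 0.33240263]
lid_knob 0.94 [0.5433 0.1671 0.0201] [305. 172.]
lid 0.65 [0.547  0.1668 0.0207] [309. 173.]
```

View pics/w1.png

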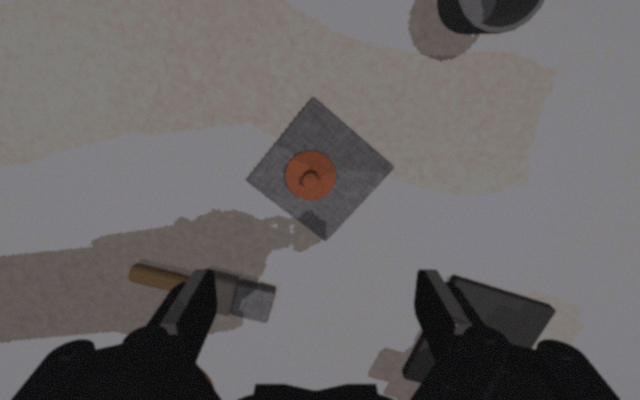

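Wrist view: the lid's disc is at about (310,175) with the knob on it, on the grey pad. I'll fit the disc by colour and also measure the pot from the top and scene views.

```bash
cat >> h.py <<'E'
def blob(f,near,rad=40,smin=90,hmax=12):
    im=f['img'].astype(int); r,g,b=im[...,0],im[...,1],im[...,2]
    hsv=cv2.cvtColor(f['img'],cv2.COLOR_RGB2HSV)
    m=((hsv[...,0]<=hmax)&(hsv[...,1]>smin)).astype(np.uint8)
    yy,xx=np.mgrid[:400,:640]; m[np.hypot(xx-near[0],yy-near[1])>rad]=0
    n,l,stt,c=cv2.connectedComponentsWithStats(m); i=1+np.argmax(stt[1:,4])
    return c[i],stt[i],l==i
E
python3 - <<'E'
from h import *
fw=snap('wrist'); c,sb,_=blob(fw,(310,175)); print('w',c,sb,ray(fw,*c,.0225)); 
e=(sb[0]+sb[2]/2-.5,sb[1]+sb[3]/2-.5); print(ray(fw,*e,.021))
ft=snap('top'); c,sb,_=blob(ft,(268,216),20); print('t',c,sb,ray(ft,*c,.0225))
fs=snap('scene'); c,sb,_=blob(fs,(360,219),20); print('s',c,sb,ray(fs,*c,.0225))
print(fw['img'][175,300],fw['img'][150,330])
E
```

```text
w [310.26861167 173.55885312] [ 285  149   52   50 1988] [0.54868836 0.16622177 0.0225    ]
[0.54897238 0.16596603 0.021     ]Traceback (most recent call last):
  File "<stdin>", line 4, in <module>
  File "h.py", line 26, in blob
    n,l,stt,c=cv2.connectedComponentsWithStats(m); i=1+np.argmax(stt[1:,4])
                                                       ~~~~~~~~~^^^^^^^^^^^
    return _wrapfunc(a, 'argmax', axis=axis, out=out, **kwds)
    return bound(*args, **kwds)
ValueError: attempt to get argmax of an empty sequence
```

Request:
apply_moves --claw '[0.05,0.05,0.05,0.05]' --xyz '[[0.0027,-0.005,0.02],[0,0,0.03],[0,0,0.03],[0,0,0.01]]' --twist '[[0,0,0],[0,0,0],[0,0,0],[0,0,0]]'

```text
clock: 4.05
position: [0.5465, 0.1684, 0.0971]
tool_rot: [-3.139, -0.0, 1.896]
force: [0.1, 0.5, 0.8]
grip_width: 0.05
finger_force: 0.0
```

```bash
python3 - <<'E'
from h import *
s=st(); fw=snap('wrist','w2.png'); p=proj(fw,(.549,.166,.022)); print(p); c,sb,_=blob(fw,p,60); print('w',c,sb,ray(fw,*c,.0225)); 
e=(sb[0]+sb[2]/2-.5,sb[1]+sb[3]/2-.5); print(ray(fw,*e,.021),rel(s,ray(fw,*e,.021)))
for z in (.022,.038): print([proj(fw,(.549+r*np.cos(a),.166+r*np.sin(a),z)).round() for r in (0,) for a in (0,)])
ft=snap('top'); print(ft['img'][214:219,264:272].tolist())
E
```

```text
t 4.05 p [0.5465 0.1684 0.0971] rpy [-3.139 -0.     1.896] q [-0.54  0.63  0.2   1.86 -0.19  0.68  0.09] F [0.1 0.5 0.8] w 0.05 ff 0.0
[319.15237593 218.31601174]
w [318.76402594 217.73949817] [ 284  185   70   66 3547] [0.54855491 0.16649528 0.0225    ]
[0.54853212 0.16604323 0.021     ] [-0.0029  0.0014  0.0761]
[array([319., 218.])]
[array([319., 228.])]
[[[44, 48, 46], [46, 50, 47], [49, 49, 46], [46, 48, 46], [44, 46, 45], [46, 48, 45], [48, 47, 48], [41, 46, 46]], [[48, 51, 47], [39, 43, 41], [50, 51, 50], [48, 49, 46], [48, 50, 49], [42, 43, 42], [45, 48, 45], [48, 52, 48]], [[47, 49, 46], [44, 43, 40], [44, 50, 47], [45, 46, 46], [46, 50, 44], [47, 49, 47], [45, 48, 45], [48, 48, 49]], [[49, 53, 50], [44, 47, 44], [47, 52, 48], [47, 47, 46], [44, 44, 43], [43, 49, 45], [43, 43, 40], [43, 45, 44]], [[43, 48, 45], [44, 44, 44], [46, 47, 45], [45, 45, 44], [44, 44, 43], [45, 47, 46], [49, 50, 49], [48, 50, 47]]]
```

View pics/w2.png

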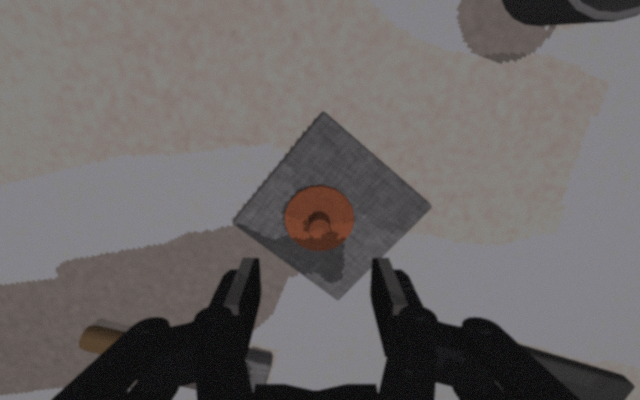

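Request:
apply_moves --claw '[0.05,0.05,0.05,0.05]' --xyz '[[0,0,0.03],[0,0,0.02],[0,0,0],[0,0,0]]' --twist '[[0,0,0],[0,0,0],[0,0,0],[0,0,0]]'

```text
clock: 4.55
position: [0.5488, 0.1678, 0.0507]
tool_rot: [3.14, -0.0, 1.894]
force: [-0.2, -0.6, 1.3]
grip_width: 0.05
finger_force: 0.0
```

```bash
python3 - <<'E'
from h import *
s=st(); fw=snap('wrist'); p=proj(fw,(.549,.166,.022)); print(p); c,sb,_=blob(fw,p,60); 
e=(sb[0]+sb[2]/2-.5,sb[1]+sb[3]/2-.5); print(ray(fw,*e,.021),rel(s,ray(fw,*e,.021))); st()
E
```

```text
t 4.55 p [0.5488 0.1678 0.0507] rpy [ 3.14  -0.     1.894] q [-0.53  0.7   0.18  1.87 -0.21  0.59  0.11] F [-0.2 -0.6  1.3] w 0.05 ff 0.0
[315.81153396 247.76811773]
[0.54875806 0.16619995 0.021     ] [-0.0015 -0.0006  0.0297]
t 4.6 p [0.5491 0.1678 0.051 ] rpy [ 3.14  -0.     1.894] q [-0.53  0.7   0.18  1.87 -0.21  0.59  0.11] F [-0.2  0.4 -0.5] w 0.0501 ff 0.0
```

Request:
apply_moves --claw '[0.05,0.05,0.05,0.03,0.01,0.0,0.0,0.0,0.0,0.0]' --xyz '[[-0.0015,-0.0005,0.015],[0,0,0.0095],[0,0,0],[0,0,0],[0,0,0],[0,0,0],[0,0,0],[0,0,0],[0,0,0],[0,0,0]]' --twist '[[0,0,0],[0,0,0],[0,0,0],[0,0,0],[0,0,0],[0,0,0],[0,0,0],[0,0,0],[0,0,0],[0,0,0]]' --force 30

```text
clock: 5.6
position: [0.5485, 0.166, 0.0252]
tool_rot: [3.141, -0.0, 1.894]
force: [-0.2, -0.8, 5.8]
grip_width: 0.0122
finger_force: 29.4
```

Request:
apply_moves --claw '[0,0,0,0,0,0,0,0,0,0,0,0,0,0,0,0,0,0]' --xyz '[[0,0,-0.015],[0,0,-0.03],[0,0,-0.04],[0,0,-0.04],[0,0,-0.03],[0,0,-0.01],[-0.0276,-0.016,0],[-0.0276,-0.016,0],[-0.0276,-0.016,0],[-0.0276,-0.016,0],[-0.0276,-0.016,0],[-0.0276,-0.016,0],[-0.0276,-0.016,0],[-0.0276,-0.016,0],[-0.0276,-0.016,0],[-0.0276,-0.016,0],[0,0,0],[0,0,0]]' --twist '[[0,0,0],[0,0,0],[0,0,0],[0,0,0],[0,0,0],[0,0,0],[0,0,0],[0,0,0],[0,0,0],[0,0,0],[0,0,0],[0,0,0],[0,0,0],[0,0,0],[0,0,0],[0,0,0],[0,0,0],[0,0,0]]'

```text
clock: 7.4
position: [0.4837, -0.147, 0.1899]
tool_rot: [-3.141, -0.0, 1.892]
force: [0.6, 0.7, -0.0]
grip_width: 0.0124
finger_force: 29.3
```

```bash
python3 - <<'E'
from h import *
s=st(); f=snap('wrist','w3.png')
for q in ['pot','pot_mid','lug','lid']:
    for r in bot.find_in('wrist',q)[:2]: print(q,round(r['score'],2),np.round(r['position'],4),proj(f,r['position']).round())
T=R.from_euler('xyz',s['tool_rot']).as_matrix(); print(proj(f,s['position']))
E
```

```text
t 7.4 p [ 0.4837 -0.147   0.1899] rpy [-3.141 -0.     1.892] q [-0.05  0.4   0.3   1.96 -0.16  0.8   0.66] F [ 0.6  0.7 -0. ] w 0.0124 ff 29.3
pot 0.72 [ 0.4797 -0.1486  0.0438] [311. 185.]
pot_mid 0.63 [ 0.4758 -0.1408  0.0478] [309. 176.]
lug 0.77 [ 0.4789 -0.1443  0.0377] [312. 178.]
lid 0.65 [ 0.481  -0.1402  0.1868] [316. 255.]
[316.89160748 272.23450742]
```

View pics/w3.png

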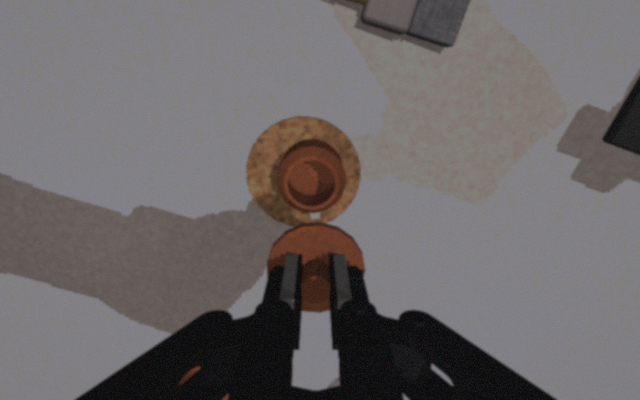

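Wrist view: the pot's mouth is at about (312,183) on the cork mat (mat centre about (304,170)). The lug is white at (316,215). The lid is held level by the knob at (316,265). Now fitting the pot silhouette and lug.

```bash
cat >> h.py <<'E'
def sil(f,x,y,z0=.006,lid=False):
    m=np.zeros((400,640),np.uint8); a=np.linspace(0,2*np.pi,60)
    pts=[]
    for r,z in ((.029,.008),(.029,.046),(.022,.056)):
        pts+=[proj(f,(x+r*np.cos(t),y+r*np.sin(t),z+z0)) for t in a]
    cv2.fillConvexPoly(m,cv2.convexHull(np.array(pts,np.float32)).astype(np.int32),1); return m
E
python3 - <<'E'
from h import *
from scipy.optimize import minimize
f=snap('wrist'); im=cv2.GaussianBlur(f['img'],(3,3),0); hsv=cv2.cvtColor(im,cv2.COLOR_RGB2HSV)
for p in [(285,180),(311,180),(338,180),(312,207),(260,170),(304,125),(350,160),(316,215)]: print(p,im[p[1],p[0]],hsv[p[1],p[0]])
m=((hsv[...,0]<=9)|(hsv[...,0]>170))&(hsv[...,1]>110); m=m.astype(np.uint8); m[:120]=0;m[222:]=0;m[:,:240]=0;m[:,380:]=0
m=cv2.morphologyEx(m,cv2.MORPH_CLOSE,np.ones((7,7)));n,l,sb,c=cv2.connectedComponentsWithStats(m); i=1+np.argmax(sb[1:,4]); m=(l==i); print(sb[i],c[i])
best=max((( (m&(sil(f,x,y)>0)).sum()/(m|(sil(f,x,y)>0)).sum(),x,y) for x in np.arange(.470,.492,.001) for y in np.arange(-.16,-.138,.001)))
print(best)
# lug white
w=(hsv[...,1]<50)&(hsv[...,2]>150); w[:205]=0; w[226:]=0; w[:,:300]=0; w[:,335:]=0; ys,xs=np.nonzero(w); print(len(xs),xs.mean(),ys.mean(),xs.min(),xs.max(),ys.min(),ys.max())
L=ray(f,xs.mean(),ys.mean(),.042); print(L,np.degrees(np.arctan2(L[1]-best[2],L[0]-best[1])))
# mat
k=((hsv[...,1]>60)).astype(np.uint8); k[:105]=0;k[222:]=0;k[:,:230]=0;k[:,380:]=0
v=im.copy(); s=sil(f,*best[1:]); cs,_=cv2.findContours(s,0,1); cv2.drawContours(v,cs,-1,(0,255,0),1)
for t in np.linspace(0,6.28,40):
    for r,z in((.022,.062),(.018,.062)):
        q=proj(f,(best[1]+r*np.cos(t),best[2]+r*np.sin(t),z)).round().astype(int); v[q[1],q[0]]=(0,255,255)
cv2.imwrite('pics/w3c.png',cv2.resize(v[110:230,230:390,::-1],None,fx=5,fy=5,interpolation=cv2.INTER_NEAREST))
E
```

```text
(285, 180) [111  64  45] [  9 152 111]
(311, 180) [104  60  43] [  8 150 104]
(338, 180) [89 50 35] [  8 155  89]
(312, 207) [84 48 35] [  8 149  84]
(260, 170) [122  89  64] [ 13 121 122]
(304, 125) [118  86  61] [ 13 123 118]
(350, 160) [111  79  57] [ 12 124 111]
(316, 215) [125 122 116] [ 20  18 125]
[ 276  141   68   72 3746] [309.85611319 177.2258409 ]
(np.float64(0.8946739909242895), np.float64(0.479), np.float64(-0.143))<stdin>:10: RuntimeWarning: Mean of empty slice.
  ret = ret.dtype.type(ret / rcount)
Traceback (most recent call last):
ValueError: zero-size array to reduction operation minimum which has no identity
```

```bash
python3 - <<'E'
from h import *
f=snap('wrist'); im=cv2.GaussianBlur(f['img'],(3,3),0); hsv=cv2.cvtColor(im,cv2.COLOR_RGB2HSV)
x,y=.479,-.143
w=(hsv[...,1]<60)&(hsv[...,2]>95); w[:208]=0; w[223:]=0; w[:,:304]=0; w[:,329:]=0; ys,xs=np.nonzero(w); print(len(xs),xs.mean(),ys.mean(),xs.min(),xs.max(),ys.min(),ys.max())
L=ray(f,xs.mean(),ys.mean(),.042); print(L,np.degrees(np.arctan2(L[1]-y,L[0]-x)))
v=im.copy(); s=sil(f,x,y); cs,_=cv2.findContours(s,0,1); cv2.drawContours(v,cs,-1,(0,255,0),1)
for t in np.linspace(0,6.28,40):
    for r,z in((.022,.062),(.018,.062)):
        q=proj(f,(x+r*np.cos(t),y+r*np.sin(t),z)).round().astype(int); v[q[1],q[0]]=(0,255,255)
cv2.imwrite('pics/w3c.png',np.clip(1.6*cv2.resize(v[110:230,230:390,::-1],None,fx=5,fy=5,interpolation=cv2.INTER_NEAREST).astype(float),0,255).astype(np.uint8))
E
```

```text
67 314.13432835820896 216.32835820895522 309 328 213 222
[ 0.49219598 -0.17496074  0.042     ] -67.56520506871145
```

View pics/w3c.png

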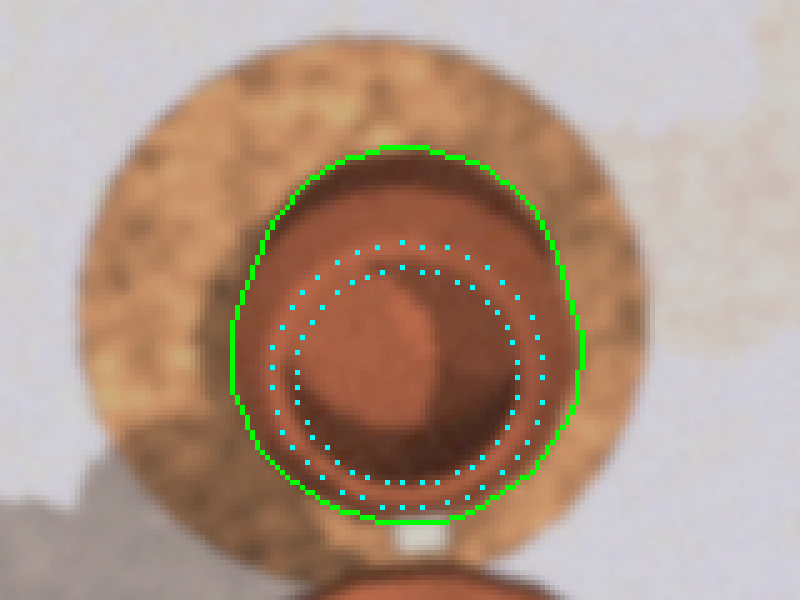

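The overlay fits: pot at about (0.479,-0.143), lug yaw about -67.5°. Now checking how the lid sits in the gripper.

```bash
python3 - <<'E'
from h import *
s=st(); f=snap('wrist'); im=cv2.GaussianBlur(f['img'],(3,3),0); hsv=cv2.cvtColor(im,cv2.COLOR_RGB2HSV)
m=(hsv[...,0]<=10)&(hsv[...,1]>100); m[:222]=0; m[325:]=0; m[:,:255]=0; m[:,375:]=0; ys,xs=np.nonzero(m)
up=ys<262
print('obs L,R,T,B',xs[up].min(),xs[up].max(),ys.min(),ys[(abs(xs-316)<10)].max())
p=s['position']; t=np.linspace(0,6.28,200)
for d,z in((0,-.0032),(.003,-.0032),(0,-.0082)):
  c=p+d*np.array([np.cos(1.892),np.sin(1.892),0])
  q=np.array([proj(f,c+[.0235*np.cos(a),.0235*np.sin(a),z]) for a in t]); print(d,z,q.min(0).round(1),q.max(0).round(1))
print('to pot',rel(s,(.479,-.143,.0705)))
E
```

```text
t 7.75 p [ 0.4842 -0.146   0.1898] rpy [-3.142 -0.     1.895] q [-0.05  0.4   0.3   1.96 -0.16  0.8   0.66] F [ 0.3 -0.4 -0.6] w 0.0122 ff 29.3
obs L,R,T,B 268 362 222 310
0 -0.0032 [266.9 222.4] [366.8 310.8]
0.003 -0.0032 [266.6 216.2] [367.1 305.7]
0 -0.0082 [268.3 218.3] [365.4 304.7]
to pot [ 0.0045 -0.004   0.1193]
```

Request:
apply_moves --claw '[0,0,0,0,0,0,0]' --xyz '[[0.0045,-0.004,0],[0,0,0],[0,0,0.03],[0,0,0.03],[0,0,0.02],[0,0,0],[0,0,0]]' --twist '[[0,0,0],[0,0,-0.065],[0,0,0],[0,0,0],[0,0,0],[0,0,0],[0,0,0]]'

```text
clock: 8.5
position: [0.4787, -0.1437, 0.1103]
tool_rot: [-3.141, -0.0, 1.959]
force: [0.3, 0.1, -0.9]
grip_width: 0.0125
finger_force: 29.4
```

```bash
python3 - <<'E'
from h import *
s=st(); f=snap('wrist'); im=cv2.GaussianBlur(f['img'],(3,3),0); x,y=.479,-.143
print(rel(s,(x,y,.0705)))
v=im.copy(); s_=sil(f,x,y); cs,_=cv2.findContours(s_,0,1); cv2.drawContours(v,cs,-1,(0,255,0),1)
for t in np.linspace(0,6.28,60):
    for r,z,X in((.022,.062,(x,y)),(.018,.062,(x,y)),(.0235,s['position'][2]-.0032,s['position'][:2])):
        q=proj(f,(X[0]+r*np.cos(t),X[1]+r*np.sin(t),z)).round().astype(int); v[q[1],q[0]]=(0,255,255)
cv2.imwrite('pics/w4c.png',np.clip(1.6*cv2.resize(v[150:350,220:420,::-1],None,fx=3,fy=3,interpolation=cv2.INTER_NEAREST).astype(float),0,255).astype(np.uint8))
E
```

```text
t 8.5 p [ 0.4787 -0.1437  0.1103] rpy [-3.141 -0.     1.959] q [-0.    0.52  0.23  2.04 -0.2   0.6   0.76] F [ 0.3  0.1 -0.9] w 0.0125 ff 29.4
[0.0005 0.0005 0.0398]
```

View pics/w4c.png

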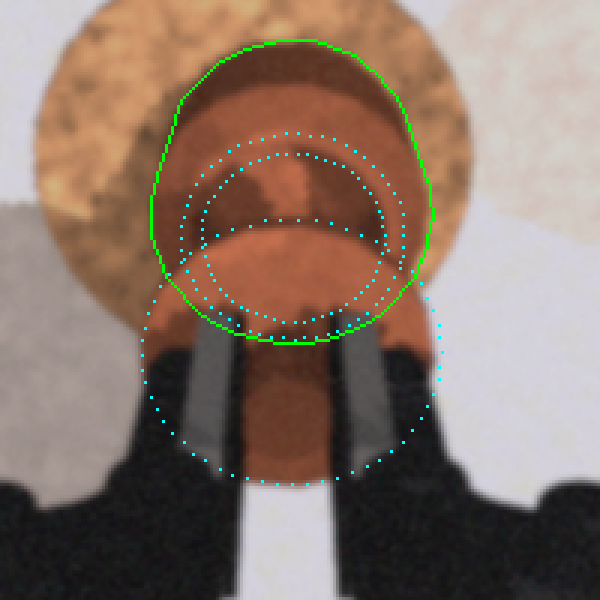

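Request:
apply_moves --claw '[0,0,0,0,0,0]' --xyz '[[0.0015,0.0005,0.02],[0,0,0.01],[0,0,0.005],[0,0,0.002],[0,0,0.002],[0,0,0]]' --twist '[[0,0,0],[0,0,0],[0,0,0],[0,0,0],[0,0,0],[0,0,0]]'

```text
clock: 9.15
position: [0.4789, -0.1422, 0.071]
tool_rot: [3.141, 0.0, 1.959]
force: [-0.6, -1.4, -0.2]
grip_width: 0.0121
finger_force: 29.4
```

Request:
apply_moves --claw '[0,0,0]' --xyz '[[0,0,0.001],[0,0,0.001],[0,0,0]]' --twist '[[0,0,0],[0,0,0],[0,0,0]]'

```text
clock: 9.45
position: [0.4792, -0.1422, 0.0697]
tool_rot: [3.14, 0.0, 1.959]
force: [-4.2, 0.6, 19.5]
grip_width: 0.0122
finger_force: 31.3
```

```bash
python3 - <<'E'
from h import *
s=st(); f=snap('wrist'); x,y=.479,-.143
v=cv2.GaussianBlur(f['img'],(3,3),0)
p=s['position']
for t in np.linspace(0,6.28,60):
    for r,z,X in((.0235,.067,p[:2]),(.029,.052,(x,y))):
        q=proj(f,(X[0]+r*np.cos(t),X[1]+r*np.sin(t),z)).round().astype(int)
        if 0<=q[1]<400: v[q[1],q[0]]=(0,255,255)
cv2.imwrite('pics/w5c.png',np.clip(1.6*cv2.resize(v[180:380,220:420,::-1],None,fx=3,fy=3,interpolation=cv2.INTER_NEAREST).astype(float),0,255).astype(np.uint8))
E
```

```text
t 9.45 p [ 0.4792 -0.1422  0.0697] rpy [3.14  0.    1.959] q [ 0.02  0.59  0.2   2.06 -0.23  0.51  0.78] F [-4.2  0.6 19.5] w 0.0122 ff 31.3
```

View pics/w5c.png

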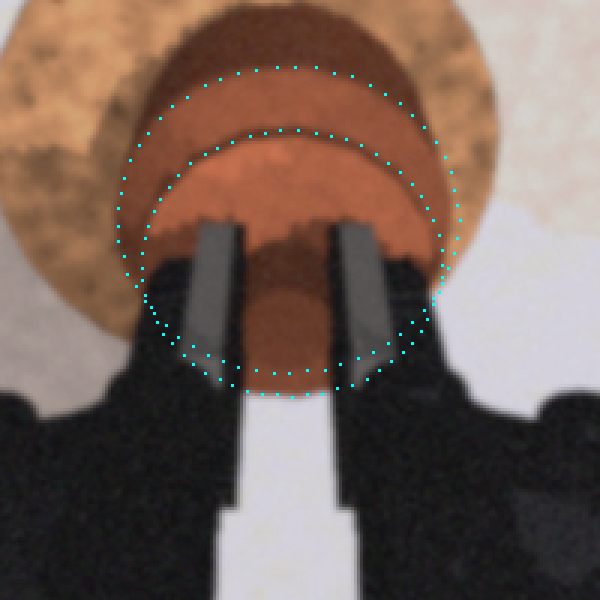

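The lid touched down at z 0.0697 (0.0702 expected when seated), so it is in the mouth. Releasing.

Request:
apply_moves --claw '[0,0.025,0.04,0.04,0.04,0.06,0.08,0.085,0.085,0.085]' --xyz '[[0,0,-0.001],[0,0,0],[0,0,0],[0,0,0],[0,0,-0.01],[0,0,-0.02],[0,0,-0.03],[0,0,-0.03],[0,0,-0.02],[0,0,0]]' --twist '[[0,0,0],[0,0,0],[0,0,0],[0,0,0],[0,0,0],[0,0,0],[0,0,0],[0,0,0],[0,0,0],[0,0,0]]'

```text
clock: 10.5
position: [0.4799, -0.1424, 0.1828]
tool_rot: [3.138, 0.002, 1.959]
force: [0.6, -0.1, -0.5]
grip_width: 0.0847
finger_force: 0.0
```

```bash
python3 - <<'E'
from h import *
s=st(); f=snap('wrist'); im=cv2.GaussianBlur(f['img'],(3,3),0); hsv=cv2.cvtColor(im,cv2.COLOR_RGB2HSV); x,y=.479,-.1425
print(rel(s,(x,y,.02)),proj(f,(x,y,.067)))
v=im.copy(); cs,_=cv2.findContours(sil(f,x,y),0,1); cv2.drawContours(v,cs,-1,(0,255,0),1)
for t in np.linspace(0,6.28,60):
    for r,z in((.0235,.067),(.007,.083)):
        q=proj(f,(x+r*np.cos(t),y+r*np.sin(t),z)).round().astype(int); v[q[1],q[0]]=(0,255,255)
cx,cy=proj(f,(x,y,.06)).astype(int); print(cx,cy)
cv2.imwrite('pics/w6c.png',np.clip(1.6*cv2.resize(v[cy-75:cy+75,cx-75:cx+75,::-1],None,fx=4,fy=4,interpolation=cv2.INTER_NEAREST).astype(float),0,255).astype(np.uint8))
for c in ('top','scene'):
    for r in bot.find_in(c,'lens')[:1]: print(c,r['score'],np.round(r['position'],4))
E
```

```text
t 10.5 p [ 0.4799 -0.1424  0.1828] rpy [3.138e+00 2.000e-03 1.959e+00] q [-0.05  0.4   0.28  1.99 -0.16  0.77  0.71] F [ 0.6 -0.1 -0.5] w 0.0847 ff 0.0
[ 0.0006 -0.0015  0.1628] [314.38443602 194.62003578]
314 191
top 0.89 [0.7734 0.0407 0.2453]
scene 0.65 [0.7961 0.0371 0.2442]
```

View pics/w6c.png

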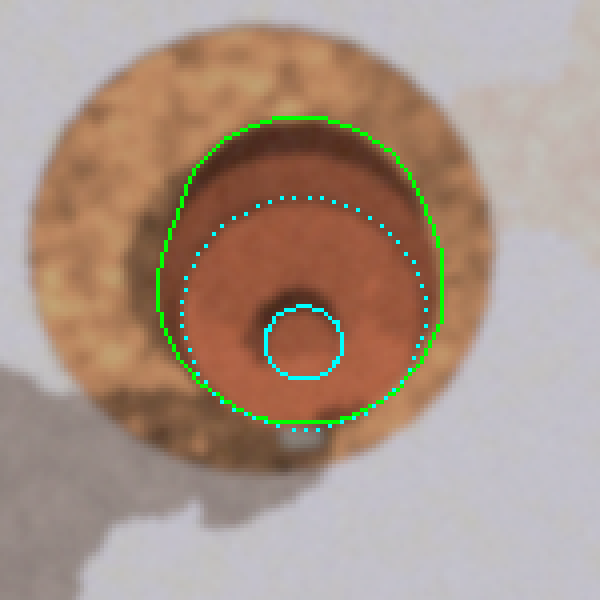

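The lid is seated level (disc and knob match the overlay) and the lug at (314,226) is in line with tool -x. Descending to take the pot.

Request:
apply_moves --claw '[0.085,0.085,0.085,0.085,0.085,0.085,0.085,0.07,0.05,0.04,0.04,0.04,0.04,0.04]' --xyz '[[0.0006,-0.0012,0.03],[0,0,0.04],[0,0,0.04],[0,0,0.03],[0,0,0.017],[0,0,0.01],[0,0,0],[0,0,0],[0,0,0],[0,0,0],[0,0,0],[0,0,0],[0,0,0],[0,0,0]]' --twist '[[0,0,0],[0,0,0],[0,0,0],[0,0,0],[0,0,0],[0,0,0],[0,0,0],[0,0,0],[0,0,0],[0,0,0],[0,0,0],[0,0,0],[0,0,0],[0,0,0]]' --force 45

```text
clock: 12.05
position: [0.4778, -0.142, 0.0138]
tool_rot: [3.14, 0.001, 1.959]
force: [-2.7, -0.9, 10.3]
grip_width: 0.0574
finger_force: 45.7
```

Request:
apply_moves --claw '[0.04,0.04,0.04,0.04,0.04,0.04,0.04,0.04,0.04,0.04,0.04,0.04,0.04,0.04,0.04]' --xyz '[[0,0,-0.003],[0,0,-0.007],[0,0,-0.015],[0,0,-0.02],[0,0,-0.03],[0,0,-0.03],[0,0,-0.03],[0,0,-0.03],[0,0,-0.03],[0,0,-0.03],[0,0,-0.03],[0,0,-0.03],[0,0,-0.03],[0,0,-0.02],[0,0,-0.01]]' --twist '[[0,0,0],[0,0,0],[0,0,0],[0,0,0],[0,0,0],[0,0,0],[0,0,0],[0,0,0],[0,0,0],[0,0,0],[0,0,0],[0,0,0],[0,0,0],[0,0,0],[0,0,0]]'

```text
clock: 13.55
position: [0.4774, -0.1421, 0.36]
tool_rot: [3.139, 0.001, 1.959]
force: [0.0, -0.2, -2.4]
grip_width: 0.0569
finger_force: 48.4
```

Request:
apply_moves --claw '[0.04,0.04,0.04,0.04,0.04,0.04,0.04,0.04,0.04,0.04,0.04]' --xyz '[[0.01,0.007,0],[0.02,0.013,0],[0.0225,0.015,0],[0.0225,0.015,0],[0.0225,0.015,0],[0.0225,0.015,0],[0.0225,0.015,0],[0.02,0.013,0],[0.0175,0.011,0],[0,0,0],[0,0,0]]' --twist '[[0,0,0],[0,0,0],[0,0,0],[0,0,0],[0,0,0],[0,0,0],[0,0,0],[0,0,0],[0,0,0],[0,0,0],[0,0,0]]'

```text
clock: 14.65
position: [0.5189, 0.0702, 0.3567]
tool_rot: [-3.14, -0.0, 1.96]
force: [1.0, -1.3, -0.7]
grip_width: 0.057
finger_force: 48.4
```

```bash
python3 - <<'E'
from h import *
s=st(); f=snap('wrist','w7.png'); np.save('w7view.npy',np.array(f['view']))
for c in ('wrist','top','scene'):
  ff=snap(c)
  for q in ['lens','stand','lug','pot','lid']:
    for r in bot.find_in(c,q)[:1]: print(c,q,round(r['score'],2),np.round(r['position'],4),proj(ff,r['position']).round())
ft=snap('top','t7.png')
# base front edge from the top view, z=.014
for p in [(289.3,160.3),(333.7,160.3)]: print(ray(ft,*p,.014))
a=cv2.resize(f['img'][...,::-1],(500,312))
b=cv2.resize(ft['img'][90:190,260:380,::-1],None,fx=2.5,fy=2.5,interpolation=cv2.INTER_CUBIC)
o=np.zeros((312,800,3),np.uint8); o[:,:500]=a; o[:250,500:800]=b
cv2.imwrite('pics/m7.png',np.clip(o*1.7,0,255).astype(np.uint8))
E
```

```text
t 14.65 p [0.5189 0.0702 0.3567] rpy [-3.14 -0.    1.96] q [-0.42  0.25  0.21  1.7  -0.05  1.2   0.2 ] F [ 1.  -1.3 -0.7] w 0.057 ff 48.4
wrist lens 0.93 [0.7656 0.0459 0.2355] [561. 315.]
wrist stand 0.8 [0.7801 0.0439 0.2159] [559. 309.]
wrist lug 0.94 [0.5104 0.0933 0.3931] [320. 262.]
wrist pot 0.93 [0.5095 0.0921 0.393 ] [316. 264.]
wrist lid 0.83 [0.5134 0.0749 0.4126] [307. 346.]
top lens 0.91 [0.7883 0.0428 0.2497] [309. 110.]
top stand 0.9 [0.798  0.0404 0.2497] [310. 107.]
scene lens 0.58 [0.7934 0.042  0.2463] [300. 242.]
scene stand 0.85 [0.8051 0.0479 0.0219] [303. 278.]
scene lug 0.62 [0.5424 0.0566 0.3857] [332. 141.]
scene pot 0.73 [0.539  0.0564 0.3876] [332. 140.]
scene lid 0.63 [0.5253 0.0529 0.4093] [332. 131.]
[0.72311526 0.10200631 0.014     ]
[ 0.7249938  -0.03668699  0.014     ]
```

View pics/m7.png

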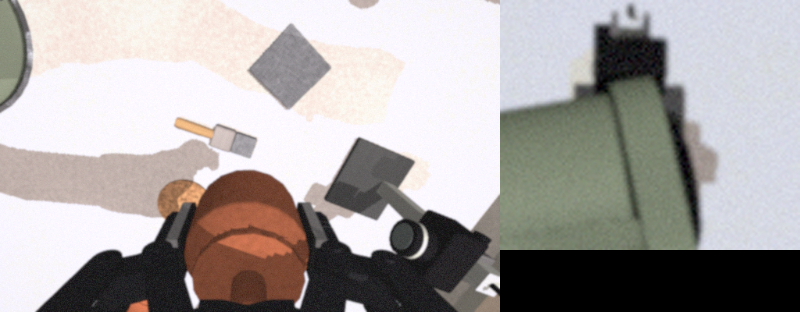

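Wrist view: the lid is on the pot in the gripper. The lens glass is at about px (516,307) and the base is behind it to the right.

```bash
python3 - <<'E'
from h import *
s=st(); f=snap('wrist')
for p in [(516,307),(520,306)]:
    a=ray(f,*p,0.1); b=ray(f,*p,.3)
    for X in (.726,.729,.732):
        print(p,X,(a+(b-a)*(X-a[0])/(b[0]-a[0])).round(4))
L=np.array([.729,.033,.2]); 
# lug & pot heading in hand
x,y,z=s['position']; 
hsv=cv2.cvtColor(f['img'],cv2.COLOR_RGB2HSV)
for u in(.0,.005,.01): print(u,[proj(f,(x+.034*np.cos(1.96-np.pi+d),y+.034*np.sin(1.96-np.pi+d),z-.01+.03)).round() for d in(0,.1)])
E
```

```text
t 15.65 p [0.5195 0.0697 0.3578] rpy [3.142 0.    1.959] q [-0.42  0.24  0.21  1.7  -0.05  1.2   0.2 ] F [-0.4  0.1 -2. ] w 0.0571 ff 48.4
(516, 307) 0.726 [0.726  0.0373 0.234 ]
(516, 307) 0.729 [0.729  0.0359 0.2306]
(516, 307) 0.732 [0.732  0.0345 0.2273]
(520, 306) 0.726 [0.726  0.0408 0.237 ]
(520, 306) 0.729 [0.729  0.0394 0.2337]
(520, 306) 0.732 [0.732  0.0381 0.2304]
0.0 [array([317., 364.]), array([325., 364.])]
0.005 [array([317., 364.]), array([325., 364.])]
0.01 [array([317., 364.]), array([325., 364.])]
```

Request:
apply_moves --claw '[0.04,0.04,0.04,0.04,0.04,0.04,0.04,0.04,0.04,0.04,0.04,0.04,0.04,0.04,0.04,0.04,0.04,0.04,0.04,0.04]' --xyz '[[0,0,0],[0,0,0],[0,0,0],[0,0,0],[0,0,0],[0,0,0],[0,0,0],[0,0,0],[0,0,0],[0,0,0],[0,0,0],[-0.006,-0.007,0.015],[-0.006,-0.007,0.025],[-0.006,-0.007,0.03],[-0.006,-0.007,0.03],[-0.006,-0.006,0.025],[0,0,0.015],[0,0,0.011],[0,0,0],[0,0,0]]' --twist '[[0,0,-0.06],[0,0,-0.12],[0,0,-0.13],[0,0,-0.13],[0,0,-0.13],[0,0,-0.13],[0,0,-0.13],[0,0,-0.13],[0,0,-0.12],[0,0,-0.07],[0,0,-0.04],[0,0,0],[0,0,0],[0,0,0],[0,0,0],[0,0,0],[0,0,0],[0,0,0],[0,0,0],[0,0,0]]'

```text
clock: 17.7
position: [0.55, 0.0361, 0.2074]
tool_rot: [3.141, 0.001, -3.134]
force: [0.1, 0.0, -0.8]
grip_width: 0.057
finger_force: 48.4
```

```bash
python3 - <<'E'
from h import *
s=st()
for c in ('wrist','top','scene'):
  f=snap(c,'end_%s.png'%c)
  for q in ['lug','pot','lid_knob','lid','lens']:
    for r in bot.find_in(c,q)[:1]: print(c,q,round(r['score'],2),np.round(r['position'],4),proj(f,r['position']).round())
f=snap('wrist'); x,y,z=s['position']
for r in bot.find_in('scene','lug')[:3]: print(r['score'],r['position'])
# white lug pixels in wrist & scene views near the prediction
for c in('wrist','scene'):
  f=snap(c)
  p=proj(f,(x+.036,y,z+.022)); print(c,'lug pred',p,'pot_mid',proj(f,(x,y,z+.022)),'knob top',proj(f,(x,y,z+.069)))
  h=cv2.cvtColor(f['img'],cv2.COLOR_RGB2HSV); yy,xx=np.mgrid[:400,:640]
  m=(h[...,1]<50)&(h[...,2]>90)&(np.hypot(xx-p[0],yy-p[1])<14); print(m.sum(),xx[m].mean() if m.any() else 0,yy[m].mean() if m.any() else 0)
E
```

```text
t 17.7 p [0.55   0.0361 0.2074] rpy [ 3.141e+00  1.000e-03 -3.134e+00] q [-0.2   0.43  0.04  1.82 -0.02  0.88  1.43] F [ 0.1  0.  -0.8] w 0.057 ff 48.4
wrist lug 0.66 [0.5294 0.0358 0.2413] [315. 271.]
wrist pot 0.81 [0.5295 0.0345 0.2452] [311. 277.]
wrist lid_knob 0.67 [0.5401 0.0369 0.2606] [318. 333.]
wrist lid 0.87 [0.5382 0.0374 0.2577] [320. 322.]
wrist lens 0.68 [0.5285 0.0352 0.2439] [313. 273.]
top lid_knob 0.56 [ 0.4711 -0.4228  0.0237] [462. 243.]
top lens 0.88 [0.7789 0.0402 0.2448] [310. 114.]
scene lug 0.51 [0.5715 0.0402 0.2377] [323. 179.]
scene pot 0.67 [0.5745 0.0423 0.2383] [323. 180.]
scene lid 0.68 [0.5565 0.0375 0.2593] [323. 171.]
scene lens 0.64 [0.7969 0.0415 0.2448] [299. 244.]
0.51 [0.5715, 0.0402, 0.2377]
0.18 [0.4506, -0.4232, 0.0226]
wrist lug pred [314.99349146 372.74730534] pot_mid [315.47065549 302.28267921] knob top [315.79612923 404.15289185]
0 0 0
scene lug pred [319.78679904 184.27551724] pot_mid [323.17811471 174.86920966] knob top [323.34078827 165.62765981]
306 317.4934640522876 187.19607843137254
```

```bash
python3 - <<'E'
import cv2
h=cv2.cvtColor(cv2.imread('pics/end_scene.png'),cv2.COLOR_BGR2HSV)[164:196,305:342]
for r,row in enumerate(h): print(164+r,''.join('#' if s>100 else ('+' if s>60 else ('o' if v>125 else '.')) for _,s,v in row))
print(h[18:26,8:20,1]); print(h[18:26,8:20,2])
E
```

```text
164 .#.+.#.++##++.#######+.#++#####..o...
165 ++#.#+..+#.++.+.#++.+###..##+#+..oo..
166 .#++#++#+++##########.#+#.++..#..oo..
167 ......#..##############++.#.+#++..o..
168 ......+#+.##############+##++..#.....
169 .ooo...#+################.+.+.#++....
170 ooooo....+################.+.+.#.....
171 .oooo....+#################.++#.##+#+
172 .oooo....+##################.+..+#..#
173 .oooo.....###################.#.#...#
174 .oooo....+####################+#.....
175 .oooo.....###################..#.....
176 .oooooo...##################...+.....
177 .oooooo...##################...#..ooo
178 .ooooooo...#################...+..ooo
179 ..ooooooo..#################.....oooo
180 ..oooooooo.+################.....oooo
181 ..oooooooo.+###...+########+....ooooo
182 ...ooooooo..##+....########...ooooooo
183 ...oooooooo..#+....#######..ooooooooo
184 ....ooooooo...+...+######..oooooooooo
185 ....ooooooooo.....#####+..ooooooooooo
186 .....ooooooooo...#####..ooooooooooooo
187 .....oooooooooo.+####..oooooooooooooo
188 ......ooooooooo.#####.ooooooooooooooo
189 ......ooooooooo.####+.ooooooooooooooo
190 ....
[... 361 characters left out ...]
 8   5  36  66  27  23  24  67 158]
 [ 12   9  13   9   6   2  12  13  24  44 116 190]
 [ 16  13   6   7   9   9  12   3  56 106 142 156]
 [ 19  11   7   7   9  14  17   5  80 131 138 144]
 [ 14  14   9  11   9  14  15  10 106 136 135 139]
 [ 16  14  12  11  10  13  13  22 110 136 136 139]]
[[140 138 114  78  53  43  59 103 121 116  86  59]
 [143 140 133 102  71  48  64 105 121 116  85  63]
 [142 141 141 124 100  71  62  85 100  96  72  58]
 [143 141 141 139 132 108  85  78  74  70  64  59]
 [142 142 138 141 141 137 124  99  82  77  79  77]
 [146 141 139 140 141 145 139 110  99 103 111 106]
 [142 142 140 139 140 143 139 106 106 122 128 121]
 [144 144 143 139 133 136 134 105 111 129 133 119]]
```

```bash
python3 -c "
from h import *
st(); print(bot.job_done())"
```

```text
t 18.8 p [0.5497 0.0359 0.2068] rpy [-3.142 -0.    -3.134] q [-0.2   0.43  0.04  1.83 -0.02  0.88  1.43] F [ 0.1 -0.3 -2.2] w 0.057 ff 48.4
the job is handed in; nothing more can be done
None
```

I seated and released the lid, and handed the job in at about 19 s with the lidded pot held still in front of the lens, lug towards it; `job_done` returned no verdict. By my measurements the pot's middle is within about 1 cm of the 18 cm point and the lug within about 0.1 rad of facing the lens.

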